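# Pair the glazed espresso cups with their saucers

## Task

The four espresso cups and saucers are back from the glaze kiln and jumbled on the studio table. Stand each cup upright in the middle of the saucer of its own glaze colour, setting it down without dropping it, and leave the saucers and the two little paint jars where they are.

Things in the scene. Friction and masses are not known exactly. Their poses are not given: they have to be found in the camera images.
- cup_blue: cobalt-blue espresso cup, upright, empty, loose, 0.11-0.22 kg: 60 mm high, round, 62 mm across the rim, 60 mm at 16 mm height, then in to a 40 mm foot; wall 3.5 mm. Origin: centre of the foot's underside; z up. One loop handle (bar 9 mm thick, 15 to 54 mm high) along the cup's +y, out to 56 mm from its axis; grip across the wall along the cup's x, 40 mm above the foot.
- cup_green: leaf-green espresso cup, upright, empty, loose, 0.11-0.22 kg: 60 mm high, round, 62 mm across the rim, 60 mm at 16 mm height, then in to a 40 mm foot; wall 3.5 mm. Origin: centre of the foot's underside; z up. One loop handle (bar 9 mm thick, 15 to 54 mm high) along the cup's +y, out to 56 mm from its axis; grip across the wall along the cup's x, 40 mm above the foot.
- cup_red: brick-red espresso cup, upright, empty, loose, 0.11-0.22 kg: 60 mm high, round, 62 mm across the rim, 60 mm at 16 mm height, then in to a 40 mm foot; wall 3.5 mm. Origin: centre of the foot's underside; z up. One loop handle (bar 9 mm thick, 15 to 54 mm high) along the cup's +y, out to 56 mm from its axis; grip across the wall along the cup's x, 40 mm above the foot.
- cup_yellow: mustard-yellow espresso cup, upright, empty, loose, 0.11-0.22 kg: 60 mm high, round, 62 mm across the rim, 60 mm at 16 mm height, then in to a 40 mm foot; wall 3.5 mm. Origin: centre of the foot's underside; z up. One loop handle (bar 9 mm thick, 15 to 54 mm high) along the cup's +y, out to 56 mm from its axis; grip across the wall along the cup's x, 40 mm above the foot.
- saucer_blue: cobalt-blue saucer, for the cobalt-blue cup, level on the table, loose, 0.22 kg: round, 116 mm across, rim 14 mm above the table. Origin: centre of its underside; z up. Its flat floor is 68 mm across and 5 mm above the origin, with a thin dark painted ring 51 mm across marking the middle; outside the floor it slopes up to the rim.
- saucer_green: leaf-green saucer, for the leaf-green cup, level on the table, loose, 0.22 kg: round, 116 mm across, rim 14 mm above the table. Origin: centre of its underside; z up. Its flat floor is 68 mm across and 5 mm above the origin, with a thin dark painted ring 51 mm across marking the middle; outside the floor it slopes up to the rim.
- saucer_red: brick-red saucer, for the brick-red cup, level on the table, loose, 0.22 kg: round, 116 mm across, rim 14 mm above the table. Origin: centre of its underside; z up. Its flat floor is 68 mm across and 5 mm above the origin, with a thin dark painted ring 51 mm across marking the middle; outside the floor it slopes up to the rim.
- saucer_yellow: mustard-yellow saucer, for the mustard-yellow cup, level on the table, loose, 0.22 kg: round, 116 mm across, rim 14 mm above the table. Origin: centre of its underside; z up. Its flat floor is 68 mm across and 5 mm above the origin, with a thin dark painted ring 51 mm across marking the middle; outside the floor it slopes up to the rim.
- jar_black: A small loose paint jar with a black screw cap, a bystander standing upright among the cups and saucers: 36 mm across, 42 mm high. Origin: centre of its underside; z up. Not to be moved.
- jar_purple: A small loose paint jar with a purple screw cap, a bystander standing upright among the cups and saucers: 36 mm across, 42 mm high. Origin: centre of its underside; z up. Not to be moved.
Things that resemble listed ones, but are neither listed nor needed, are in the scene too. Of the things that look like the cup_yellow, take the one that is farthest to the robot's left at the start.

How it is judged:
By the outcome, as a careful person would: the job done as asked, in the order asked, and still so for the second after the job is handed in, with the robot touching nothing.
It also fails if it takes over 117 s, if anything falls off the work surface, if the arm or the gripper's body presses on something with over 40 N, if the wrist force passes 120 N, or if a joint passes its speed limit or range.

## Robot

A 7-joint arm with a two-finger parallel gripper is mounted at the origin on the work surface. World frame = base frame: x ahead of the robot, y to its left, z up, the work surface at z = 0. Lengths are in m, angles in rad, forces in N, time in s.
With the tool pointing down it reaches from about 0.4 to 0.9 m from the base axis. Payload 5.5 kg.
Tool frame: the origin (TCP) lies on the centre line of the jaws, within the pads' length; the fingertips stand bot.tips_ahead ahead of it and the grasp point (between the pads) lies 8 mm behind it (bot.tips_ahead is the distance from the TCP to the fingertips, in m); z points along the fingers, y is the line along which they close (so a half turn about z gives the same grasp; the last joint's range is limited). The gripper opens to 92 mm and grips with 3 to 60 N. Pads are 19 mm wide; open, the fingers measure 130 mm over their backs; the gripper's body (75 mm by 190 mm) begins 47 mm behind the grasp point.
Start: joints at [-0.921, 0.501, -0.427, 1.55, 0.221, 1.138, -0.21], TCP at [0.245, 0.602, 0.238] pointing down, gripper open.
Joint ranges: [-2.88, 2.88], [-0.31, 2.03], [-1.54, 1.56], [0.2, 2.42], [-1.41, 4.55], [0.19, 2.02], [-2.57, 2.57]. Speed limits (rad/s): [2.57, 2.57, 3.14, 3.14, 3.14, 3.14, 3.14].

## Interface

Orientations are given as a unit quaternion [x, y, z, w].
In Python, from bench import bot, jaws, planner, get_image, camera_model gives the robot as it stands. Calls block until the motion is done:
- bot.goto(position, orientation): joint-space move of the TCP to a pose.
- bot.movel(position, v=0.15, frame=None, max_force=None): straight line of the TCP; frame=None keeps the orientation; v is the mean speed in m/s. With max_force (N) it stops when the force on the tool has changed by that much, and returns True; else False.
- bot.move_j(angles): joint-space move.
- jaws.set_gripper(opening): opening from 0.0 (shut) to 1.0 (fully open); the grip force is fixed at half the most; returns when the fingers have stopped.
- bot.pause(seconds).
- planner.solve_ik(position, orientation): joint angles nearest the present ones, or None.
- bot.sense(): the state.
- get_image(name): name is "scene" or "top" or "wrist"; returns the picture (480x640x3 uint8, blue, green, red); there is no depth.
- camera_model(name): a dict with "mtx" (3x3 intrinsics, pixels), "cam_to_world" (4x4, takes a point from camera to world coordinates). Camera axes: x right, y down, z forward; pixel columns grow to the right and rows downward; lengths in m; the calibration is good to about 2 mm. A picture is of the moment at which its call begins: read the wrist's pose just before it. camera_model takes no time and is no camera call; for the wrist camera it gives the pose at the moment of the call.
A pose or a line that the arm cannot do raises bot.MotionError and nothing moves.
- bot.sign_off(): hands the job in; it is judged then, once.
The state is a dict: "time_s": time; "qpos": joint angles; "joint_vel": joint speeds; "tau": joint torques, N m; "tool_pos": TCP position; "tcp_rot": TCP orientation; "contact_force": force on the tool from outside, world axes, zero at the start; "torque": the same for the moment, N m; "grip_width": opening from 0.0 (shut) to 1.0 (fully open); "finger_force": force on a finger pad.
Only numpy, scipy, OpenCV 4.12 (cv2) and the standard library are available. Lean on these libraries where they do the work, as an engineer would, in place of code of your own. Each camera call takes 0.05 s, during which the arm holds its last target. There are 200 camera calls.

## Working session

There is one attempt and no reset: what is moved stays moved. The work goes in short steps, each a Python script; the robot and the scene stay as the last script left them, time stands still between calls to the robot, and variables do not carry over. Pictures are saved under pics/ and viewed, at most 14 in all, crops included, and the job is handed in when it is done.

```bash
mkdir -p pics; ls
python3 - <<'E'
from bench import bot,jaws,get_image,camera_model
import cv2,numpy as np
np.set_printoptions(precision=4,suppress=True)
for n in("top","scene"):
    cv2.imwrite(f"pics/{n}0.png",get_image(n)); m=camera_model(n); print(m["mtx"],m["cam_to_world"])
print(bot.sense(),bot.tips_ahead)
E
```

```text
pics
[[470.6697   0.     325.8028]
 [  0.     470.6697 240.2112]
 [  0.       0.       1.    ]] [[-0.0641 -0.974   0.2174  0.3701]
 [-0.9979  0.0636 -0.0093 -0.0275]
 [-0.0048 -0.2176 -0.976   0.8333]
 [ 0.      0.      0.      1.    ]]
[[476.6002   0.     314.0883]
 [  0.     476.6002 238.5124]
 [  0.       0.       1.    ]] [[ 0.6204  0.6383 -0.4557  1.0368]
 [ 0.7842 -0.5105  0.3526 -0.4113]
 [-0.0076 -0.5761 -0.8173  0.8611]
 [ 0.      0.      0.      1.    ]]
{'time_s': 0.1, 'qpos': array([-0.9208,  0.5018, -0.4268,  1.5513,  0.2208,  1.1383, -0.2103]), 'joint_vel': array([ 0.0007, -0.0032, -0.0011, -0.0015,  0.0012, -0.0003, -0.0002]), 'tau': array([ -0.0119, -56.7859,  -5.8392, -27.9917,  -0.0692,   0.024 ,
         0.    ]), 'tool_pos': array([0.245 , 0.6014, 0.2368]), 'tcp_rot': array([ 0.1922,  0.9814, -0.0009, -0.0002]), 'contact_force': array([0.4231, 0.1549, 0.8409]), 'torque': array([ 0.0382, -0.025 , -0.0445]), 'finger_force': 0.0, 'grip_width': 0.9992354709014153} 0.011
```

View pics/top0.png

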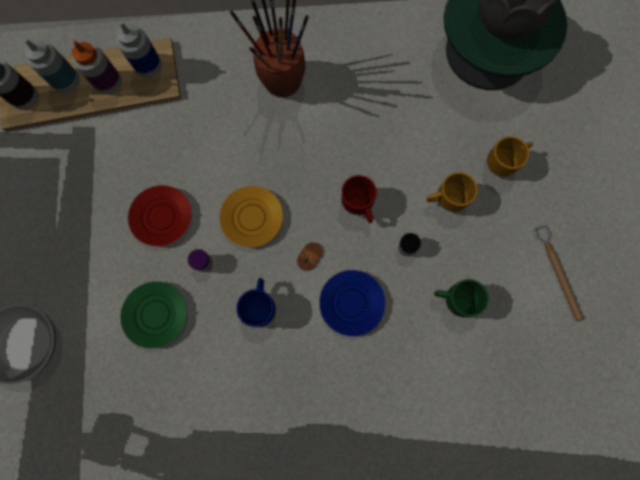

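View pics/scene0.png

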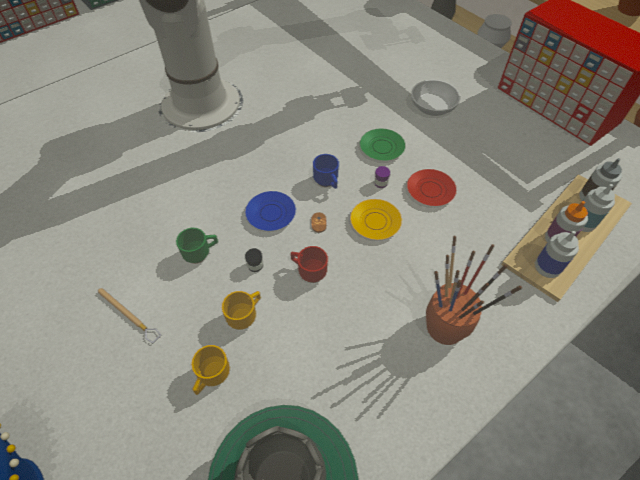

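Yellow cups: top (458,192), scene (240,310), and top (510,155), scene (210,366). Image left in the top view is +y, the robot's left, so the one at (458,192) fits. I'll confirm it in a crop.

Run:
```python
import cv2,numpy as np
a=cv2.imread("pics/top0.png");
def crop(x,y,w,h,s,n):
    c=cv2.resize(a[y:y+h,x:x+w],None,fx=s,fy=s,interpolation=cv2.INTER_CUBIC)
    c=cv2.convertScaleAbs(c,alpha=1.7,beta=10)
    for i in range(0,w,10): cv2.line(c,(i*s,0),(i*s,12 if i%50==0 else 5),(255,255,255),1)
    cv2.imwrite(n,c)
crop(335,130,200,195,3,"pics/c1.png")
b=a
a=cv2.imread("pics/scene0.png"); crop(170,140,180,150*1+100,3,"pics/c2.png") if 0 else None
```

```text
(no output)
```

View pics/c1.png

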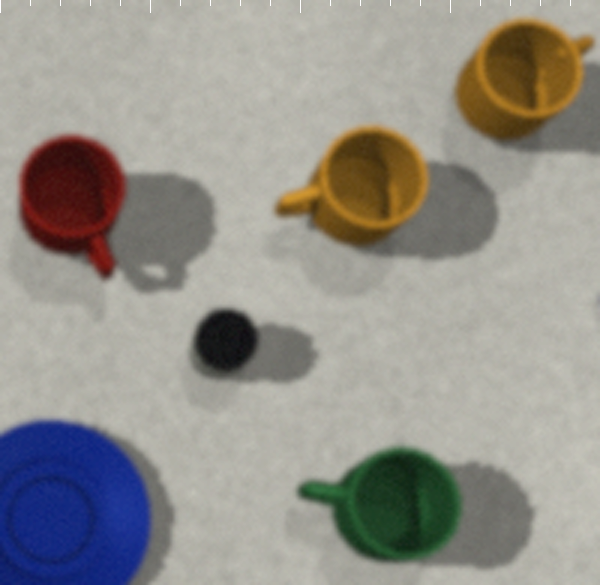

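The crop shows two like yellow cups: the left one has its rim at about (460,189) with the handle toward the robot's left, and the other is further right at (511,153). I'll take the left one and fit poses by silhouette in both cameras.

```bash
cat > fit.py <<'E'
import cv2,numpy as np,json
from scipy.optimize import minimize
from bench import camera_model
def circ(r,z,n=40):
    t=np.linspace(0,2*np.pi,n,endpoint=False); return np.c_[r*np.cos(t),r*np.sin(t),0*t+z]
BODY=np.vstack([circ(.020,0),circ(.030,.016),circ(.031,.06)])
HAND=np.array([[sx*.0045,y,z] for sx in(-1,1) for y,z in((.025,.015),(.048,.015),(.056,.023),(.056,.046),(.048,.054),(.025,.054))])
SAUC=np.vstack([circ(.034,0),circ(.058,.014)])
JAR=np.vstack([circ(.018,0),circ(.018,.042)])
PARTS={"cup":[BODY,HAND],"saucer":[SAUC],"jar":[JAR]}
HUE={"blue":(105,130),"green":(50,90),"red":(0,7),"yellow":(14,32),"purple":(132,160)}
def mask(img,col,seed):
    h=cv2.cvtColor(img,cv2.COLOR_BGR2HSV)
    if col=="black": m=(img.max(2)<45)
    else:
        lo,hi=HUE[col]; H=h[...,0]; m=(H>=lo)&(H<=hi)&(h[...,1]>100)&(h[...,2]>25)
        if col=="red": m|=(H>170)&(h[...,1]>100)
    m=cv2.morphologyEx(m.astype(np.uint8),cv2.MORPH_CLOSE,np.ones((3,3)))
    n,l,st,c=cv2.connectedComponentsWithStats(m)
    ok=[i for i in range(1,n) if st[i,4]>60]
    i=min(ok,key=lambda i:np.hypot(*(c[i]-seed)))
    return (l==i).astype(np.uint8)
def project(P,cm):
    T=np.linalg.inv(cm["cam_to_world"]); q=(P@T[:3,:3].T+T[:3,3])@cm["mtx"].T; return q[:,:2]/q[:,2:]
def sil(kind,p,cm,S=4):
    c,s=np.cos(p[2]),np.sin(p[2]); R=np.array([[c,-s,0],[s,c,0],[0,0,1]])
    im=np.zeros((480*S,640*S),np.uint8)
    for part in PARTS[kind]:
        q=project(part@R.T+[p[0],p[1],p[3] if len(p)>3 else 0],cm)
        cv2.fillConvexPoly(im,cv2.convexHull(np.round((q+.5)*S*16-8).astype(np.int32)),1,shift=4)
    return im
def back(px,cm,z):
    d=cm["cam_to_world"][:3,:3]@np.linalg.solve(cm["mtx"],[*px,1]); o=cm["cam_to_world"][:3,3]
    return (o+d*(z-o[2])/d[2])[:2]
def fit(kind,masks,cms,xy0,yaws,z=0):
    S=4; big=[cv2.resize(m,None,fx=S,fy=S,interpolation=cv2.INTER_NEAREST) for m in masks]
    def cost(v):
        r=0
        for b,cm in zip(big,cms):
            s=sil(kind,[v[0]/100,v[1]/100,v[2],z],cm); r+=np.count_nonzero(s!=b)/max(1,np.count_nonzero(b))
        return r
    best=None
    for y in yaws:
        x0=np.array([xy0[0]*100,xy0[1]*100,y])
        o=minimize(cost,x0,method="Nelder-Mead",options=dict(initial_simplex=[x0,x0+[.6,0,0],x0+[0,.6,0],x0+[0,0,.3]],xatol=.005,fatol=1e-4,maxfev=150))
        if best is None or o.fun<best.fun: best=o
    return best.x[0]/100,best.x[1]/100,best.x[2],best.fun
E
python3 - <<'E'
from fit import *
seeds={"cup_blue":((257,305),(326,170)),"cup_green":((467,298),(194,245)),"cup_red":((359,195),(312,263)),"cup_yellow":((458,192),(240,310)),
"saucer_blue":((352,302),(270,211)),"saucer_green":((154,315),(382,145)),"saucer_red":((160,216),(431,188)),"saucer_yellow":((252,217),(375,220)),"jar_black":((410,243),(255,258)),"jar_purple":((200,259),(383,176))}
im=[cv2.imread(f"pics/{n}0.png") for n in("top","scene")]; cms=[camera_model(n) for n in("top","scene")]
im[0]=cv2.convertScaleAbs(im[0],alpha=1.3)
out={}
for k,s in seeds.items():
    kind,col=k.split("_")
    if kind=="jar": out[k]=(*back(s[0],cms[0],.042 if col=="black" else .042),0,-1)
    else:
        ms=[mask(i,col,p) for i,p in zip(im,s)]
        yaws=np.arange(8)*np.pi/4 if kind=="cup" else [0]
        fs=[fit(kind,[m],[c],back(s[0],cms[0],.03),yaws) for m,c in zip(ms,cms)]
        out[k]=fit(kind,ms,cms,np.mean([f[:2] for f in fs],0),[fs[0][2],fs[1][2]])
        print("   sep",np.round(fs,4).tolist(),[int(m.sum()) for m in ms])
    print(k,np.round(out[k],4))
json.dump(out,open("poses.json","w"))
E
```

```text
sep [[0.4379, 0.0878, 4.6112, 0.1384], [0.4395, 0.0883, 0.8669, 2.2624]] [1187, 236]
cup_blue [0.4391 0.0886 0.8816 2.5095]
   sep [[0.4326, -0.2636, 6.0917, 0.2476], [0.4077, -0.2589, 1.3425, 8.8106]] [1175, 101]
cup_green [ 0.4307 -0.2627  1.3174  9.2778]
   sep [[0.6256, -0.0977, 1.9178, 0.1136], [0.6249, -0.0985, 1.8437, 0.1265]] [1171, 942]
cup_red [ 0.6256 -0.0981  1.8979  0.2474]
   sep [[0.6196, -0.2714, 0.183, 0.0842], [0.6192, -0.2723, 6.4919, 0.0908]] [1293, 1118]
cup_yellow [ 0.6195 -0.2719  6.471   0.1842]
   sep [[0.4401, -0.074, 0.1489, 0.0435], [0.4402, -0.0741, 0.2912, 0.0591]] [3401, 1522]
saucer_blue [ 0.44   -0.0742  0.1312  0.1022]
   sep [[0.443, 0.2697, 0.2686, 0.0827], [0.4412, 0.2713, -0.0117, 0.0987]] [3307, 1068]
saucer_green [0.4412 0.2704 0.6286 0.1845]
   sep [[0.619, 0.2619, 0.1752, 0.0273], [0.6193, 0.2618, 0.1271, 0.0399]] [3042, 1405]
saucer_red [0.6189 0.2618 0.2111 0.0679]
   sep [[0.6065, 0.0966, -0.4345, 0.0174], [0.6068, 0.0961, -0.2975, 0.0279]] [3113, 1646]
saucer_yellow [ 0.6067  0.0964 -0.324   0.0484]
jar_black [ 0.532  -0.1791  0.     -1.    ]
jar_purple [ 0.5275  0.1817  0.     -1.    ]
```

```bash
sed -i 's/"blue":(105,130)/"blue":(100,135)/; s/"green":(50,90)/"green":(38,100)/; s/h\[...,1\]>100)&(h\[...,2\]>25)/h[...,1]>(70 if col in("green","blue") else 100))\&(h[...,2]>12)/' fit.py
python3 - <<'E'
from fit import *
im=[cv2.imread(f"pics/{n}0.png") for n in("top","scene")]; cms=[camera_model(n) for n in("top","scene")]
h=cv2.cvtColor(im[1],cv2.COLOR_BGR2HSV)
for y in (158,165,175,182): print(h[y,326],end=' ')
for y in (232,240,250,256): print(h[y,194],end=' ')
print()
im[0]=cv2.convertScaleAbs(im[0],alpha=1.3)
out=json.load(open("poses.json"))
seeds={"cup_blue":((257,305),(326,170)),"cup_green":((467,298),(194,245)),"saucer_green":((154,315),(382,145))}
for k,s in seeds.items():
    kind,col=k.split("_"); ms=[mask(i,col,p) for i,p in zip(im,s)]
    fs=[fit(kind,[m],[c],back(s[0],cms[0],.03),np.arange(8)*np.pi/4) for m,c in zip(ms,cms)]
    out[k]=fit(kind,ms,cms,fs[0][:2],[fs[0][2]])
    print(k,np.round(fs,4).tolist(),[int(m.sum()) for m in ms],np.round(out[k],4))
    for n in range(2):
        r=sil(kind,out[k],cms[n],1); cs,_=cv2.findContours(r,0,1); 
        im[n]=cv2.drawContours(im[n].copy(),cs,-1,(255,255,255),1)
cv2.imwrite("pics/ov.png",cv2.resize(im[1][120:280,170:420],None,fx=3,fy=3))
json.dump(out,open("poses.json","w"))
E
```

```text
[113  84  85] [117  87  82] [115  79  81] [114  86  83] [64 74 79] [59 63 81] [ 64 109 117] [57 65 74] 
cup_blue [[0.4378, 0.0881, 4.5787, 0.101], [0.438, 0.0891, 4.4092, 0.1305]] [1231, 705] [0.438  0.0888 4.4835 0.2452]
cup_green [[0.4323, -0.264, -0.2086, 0.1366], [0.4305, -0.263, 1.3161, 0.7395]] [1292, 608] [ 0.4323 -0.264  -0.2085  0.9682]
saucer_green [[0.4424, 0.2697, 0.1822, 0.0461], [0.442, 0.2705, -0.342, 0.0656]] [3426, 1103] [0.4419 0.2705 0.1907 0.1139]
```

View pics/ov.png

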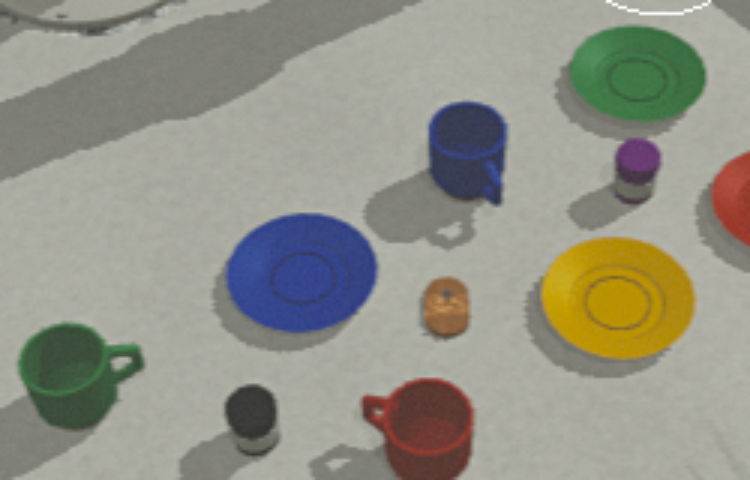

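```bash
cat > pp.py <<'E'
import numpy as np,json,sys,cv2
from scipy.spatial.transform import Rotation as Ro
from bench import bot,jaws,planner,get_image
P=json.load(open("poses.json"))
def quat(a):
    y=np.array([np.cos(a),np.sin(a),0]); z=np.array([0,0,-1.]); return Ro.from_matrix(np.c_[np.cross(y,z),y,z]).as_quat()
def place_ok(s,yaw,col):
    c=np.array(P["saucer_"+col][:2]); u=np.array([np.cos(yaw),np.sin(yaw)]); v=np.array([-u[1],u[0]])
    pts=[c+.06*u,c-.06*u,c+.05*v]
    obs=[(np.array(p[:2]),.034 if k[0]=="c" else .018) for k,p in P.items() if k[0]!="s" and k!="cup_"+col]
    return min(np.linalg.norm(p-o)-r for p in pts for o,r in obs)>.025
def pick_place(col,HI=.17):
    x,y,yaw=P["cup_"+col][:3]; sx,sy=P["saucer_"+col][:2]
    best=None; q0=bot.sense()["qpos"]
    for h in (0,np.pi):
        qp=planner.solve_ik([x,y,HI],quat(yaw+h))
        if qp is None or planner.solve_ik([x,y,.032],quat(yaw+h)) is None: continue
        for d in np.arange(-18,19)*np.pi/18:
            if not place_ok(None,yaw+d,col): continue
            ql=planner.solve_ik([sx,sy,HI],quat(yaw+d+h))
            if ql is None or planner.solve_ik([sx,sy,.036],quat(yaw+d+h)) is None: continue
            c=np.abs(ql-qp).max()+.5*np.abs(qp-q0).max()
            if best is None or c<best[0]: best=(c,h,d)
    _,h,d=best; print(col,"h",h,"turn",round(d,2))
    jaws.set_gripper(1.0)
    bot.goto([x,y,HI],quat(yaw+h))
    bot.movel([x,y,.032],v=.12,max_force=8) and print("CONTACT on descent")
    jaws.set_gripper(0.0); s=bot.sense(); print("grip",s["grip_width"]*92,s["finger_force"],s["tool_pos"])
    bot.movel([x,y,HI],v=.12)
    bot.goto([sx,sy,HI],quat(yaw+d+h))
    bot.movel([sx,sy,.050],v=.12)
    r=bot.movel([sx,sy,.034],v=.02,max_force=4); s=bot.sense(); print("touch",r,s["tool_pos"],s["contact_force"],s["grip_width"]*92)
    jaws.set_gripper(1.0)
    bot.movel([sx,sy,HI],v=.12)
    P["cup_"+col]=[sx,sy,yaw+d,0]; json.dump(P,open("poses.json","w")); print("t",bot.sense()["time_s"])
E
python3 - <<'E'
from pp import *
pick_place("red")
cv2.imwrite("pics/w1.png",get_image("wrist"));
E
```

```text
red h 3.141592653589793 turn 0.7
grip 60.63734263198603 29.999925151350908 [ 0.62565793 -0.09785817  0.03216443]
touch True [0.61874478 0.26177512 0.03713795] [-2.53785707 -0.98019709  4.84590815] 60.480989965338665
t 11.45
```

View pics/w1.png

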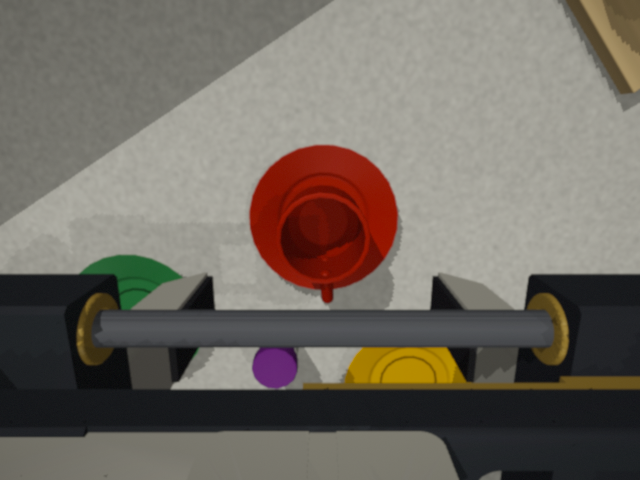

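The red cup is upright on its saucer (rim about (324,238), saucer about (324,217), consistent with perspective), and the jar is untouched. On to the other three.

Run:
```python
from pp import *
for c in("yellow","blue","green"): pick_place(c)
bot.goto([.35,.45,.3],quat(0)) if planner.solve_ik([.35,.45,.3],quat(0)) is not None else print("noIK")
for n in("top","scene"): cv2.imwrite(f"pics/{n}1.png",get_image(n))
```

```text
yellow h 3.141592653589793 turn 1.05
grip 60.43845188589771 29.999816631898284 [ 0.61940334 -0.27200518  0.03212429]
touch True [0.60649635 0.09641326 0.03702203] [-0.03792374  0.93677948  5.42801631] 60.497683663401574
t 22.0
blue h 0 turn -0.52
grip 60.339356174381706 29.99986799331964 [0.43805237 0.08876209 0.03213035]
touch True [ 0.43984976 -0.07422664  0.0370306 ] [0.12737756 0.04270085 4.68165202] 60.43145631541068
t 30.5917
green h 3.141592653589793 turn 1.92
grip 60.01603572679296 29.999936340684314 [ 0.43216827 -0.2639532   0.03208425]
touch True [0.44173155 0.2704592  0.03699241] [-0.74038175  0.06476492  5.73858171] 60.32640279787877
t 40.4917
```

View pics/top1.png

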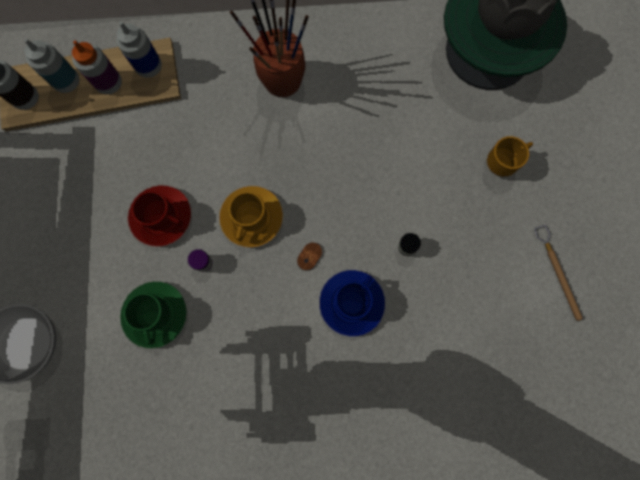

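View pics/scene1.png

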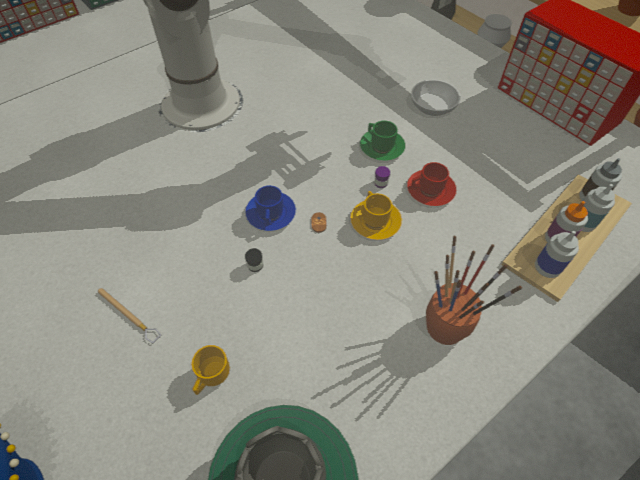

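All four cups stand on their own saucers; the jars at (200,259) and (410,243) have not moved. Next, a centring check: overlay the ideal rim and saucer circles.

Run:
```python
from fit import *
P=json.load(open("poses.json")); rows=[]
for n in("top","scene"):
    cm=camera_model(n); a=cv2.imread(f"pics/{n}1.png"); r=[]
    for c in("red","yellow","blue","green"):
        x,y=P["saucer_"+c][:2]; S=5
        u=project(np.array([[x,y,.03]]),cm)[0].astype(int); o=u-20 if 0 else u-[20,20]
        o=u-[19,19]; t=u-o
        w=38; S=5
        t=cv2.resize(a[o[1]:o[1]+w,o[0]:o[0]+w],None,fx=S,fy=S,interpolation=cv2.INTER_CUBIC); t=cv2.convertScaleAbs(t,alpha=1.8 if n=="top" else 1.2,beta=15)
        for rr,z in((.031,.065),(.058,.014)):
            q=((project(circ(rr,z)+[x,y,0],cm)-o+.5)*S).round().astype(np.int32); cv2.polylines(t,[q],True,(255,255,255),1)
        r.append(t)
    rows.append(np.hstack(r))
cv2.imwrite("pics/chk.png",np.vstack(rows))
```

```text
(no output)
```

View pics/chk.png

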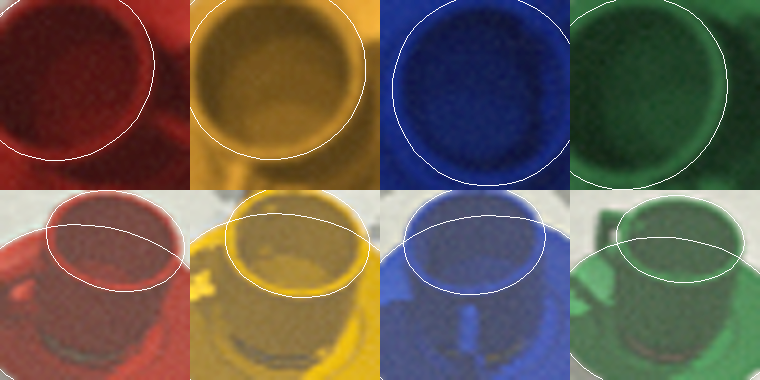

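The rims coincide with the ideal circles to about 1 px (under 2 mm) in both views, so I'm handing in.

```bash
python3 -c "
from bench import bot
print(bot.sense()['time_s'],bot.sign_off())"
```

```text
the job is handed in; nothing more can be done
41.5417 None
```

All four cups stand upright on the saucers of their own colour, centred to within about 2 mm, with the saucers and jars left where they were; the job was handed in at 41.5 s.

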